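# Unlock the coffee chest's folding lid stay and shut the lid

## Task

The larger wooden chest stands open, its lid held upright by a locked brass folding stay on the chest's end. Lift the stay's knee by its knob until it is past centre and no longer holds the lid, then lower the lid gently until it is fully shut. Leave the porcelain cup on its saucer where it stands.

Things in the scene. Friction and masses are not known exactly. Their poses are not given: they have to be found in the camera images.
- chest: The larger of two open dark wooden boxes: a fixed chest 200 mm long (own x), 180 deep (y), 80 high; origin under its centre, z up, +x points away from the robot within 0.25 rad. A brass folding stay lies 5 to 13 mm outside its +x end: the lower bar (52.5 mm) turns on a fixed pivot at y -40, z 50 mm and rises towards +y to the knee; the upper bar (112 mm) goes on to the lid's end.
- chest_lid (a joint): Lid angle, rad: 0 upright, locked; 1.57 shut. Hinge friction 0.4 N m: it stays where left; once unlocked, 2 to 5 N near the free edge on the outer (+y) face push it shut, swinging over to chest -y.
- chest_lid_hinge (a point): Middle of the lid's hinge line, which runs along chest x at chest y = +90, z = 80 mm. The lid, 200 mm long, 180 mm from hinge to free edge, 12 mm thick, stands at chest y 90 to 102, z 80 to 260 mm when upright; shut, it lies on the rim with its top at z = 92 mm. The point's axes are the chest's.
- stay_knob (a point): Grip point on the axis of the knee's round brass knob: pin of 14 mm diameter along chest x, at chest x 133, y 6, z 76 mm at the start; clear of the bars from x 113 to 151. Pinch it across y; it turns in the grip. Locked, the knee sags 7 mm below centre. It moves only on the lower bar's circle, up and to -y, at most 27 mm higher; this takes a few N and lowers the lid a little.
- cup: White porcelain cup, 68 mm wide, 55 mm high, origin under its foot, loose on a 116 mm saucer on the chest's -y side. Not to be disturbed.

How it is judged:
On the way:
1. the stay's knee is lifted past centre while the lid is still up (z of stay_knob in the frame of chest above 0.087 m and value of joint chest_lid below 1 rad), for 0.1 s.
At the end, for the whole second after the job is handed in: The chest's lid is shut (within 5 degrees of fully down, about 16 mm at its free edge) and at rest, and the cup stands upright within 20 mm of where it was (value of joint chest_lid above 1.48 rad and velocity of joint chest_lid between -0.05 and 0.05 rad/s and distance of cup from where it was at the start of the episode below 0.02 m and angle between cup's own z axis and vertical below 0.17 rad); the robot touches nothing.
It fails at once if the lid is slammed (turns faster than 3 rad/s) (velocity of joint chest_lid above 3 rad/s).
It fails at once if the cup is tipped over (angle between cup's own z axis and vertical above 0.5 rad).
It also fails if it takes over 51 s, if anything falls off the work surface, if the arm or the gripper's body presses on something with over 40 N, if the wrist force passes 120 N, or if a joint passes its speed limit or range.

## Robot

A 6-joint arm with a two-finger parallel gripper is mounted at the origin on the work surface. World frame = base frame: x ahead of the robot, y to its left, z up, the work surface at z = 0. Lengths are in m, angles in rad, forces in N, time in s.
With the tool pointing down it reaches from about 0.4 to 0.925 m from the base axis. Payload 3.4 kg.
Tool frame: the origin (TCP) lies where the fingers leave the gripper's body, on its centre line; the fingertips stand 73 mm ahead of it and the grasp point (between the pads) lies 54 mm ahead of it (nose_length is the distance from the TCP to the fingertips, in m); z points along the fingers, y is the line along which they close (so a half turn about z gives the same grasp; the last joint's range is limited). The gripper opens to 85 mm and grips with 20 to 120 N. Pads are 22 mm wide; open, the fingers measure 114 mm over their backs; the gripper's body (76 mm by 85 mm) begins 54 mm behind the grasp point. The pads swing forward as they close: fully open they stand 13 mm farther back than shut.
Start: joints at [1.145, 0.307, 1.506, -0, 1.328, -0.073], TCP at [0.199, 0.54, 0.304] pointing down, gripper open.
Joint ranges: [-3.12, 3.12], [-1.05, 2.28], [0.14, 2.33], [-1.42, 4.57], [0.1, 2.73], [-2.68, 2.68]. Speed limits (rad/s): [2.57, 2.57, 3.14, 3.14, 3.14, 3.14].

## Interface

Orientations are given as a unit quaternion [x, y, z, w].
In Python, from bench import state, grab_frame, finish_job, look_for, silhouettes, mark_of, nose_length gives the robot as it stands.
- The arm moves only by the tool apply_moves, never from a script. Its argument "plan" is one flat list of numbers, 4 for each row, row after row: the shift along the tool's x, y, z scaled (see below), then the turn about the tool's z scaled (see below). In form: [x, y, z, spin, x, y, z, spin, ...]. A call has 1 to 10 rows; each row shifts and turns the commanded pose from where the row before left it, along the tool's axes as they then stand; what a row does not reach is not made up. The controller multiplies each number of a shift by 0.6 m and each number of a turn by pi rad. A row lasts 1/8 s, in which the tool goes at most 62.5 mm and 10.7 degrees, less where a joint would pass 70% of its speed; a pose out of reach is approached as far as the arm can. A call with a number of a shift or a turn outside -1 to 1 is refused whole. A call with a gripper value outside its range is refused whole. "hand" is the closure, from -1 (fully open) to 1 (shut), set as the call begins (left out, the last holds). The fingers move at their own pace and stop on an object; the grip force is fixed at half the most. Time passes only in rows, so rows that do not move let the fingers close. It gives the time, the measured TCP pose, the force, the opening and the grip force at its end, in the units of the state.
- state(): the state, without advancing time (a new reading comes with each control period).
- grab_frame(name): name is "scene" or "top"; returns a dict with "pixels" (384x512x3 uint8, red, green, blue), "K" (3x3 intrinsics, pixels), "R" (3x3) and "t" (3): a world point X has camera coordinates R X + t. Camera axes: x right, y down, z forward; pixel columns grow to the right and rows downward; lengths in m; the calibration is good to about 2 mm. A picture is of the moment at which its call begins. There is no depth.
- finish_job(): hands the job in; it is judged then, once.
Trained networks look in a picture, given as the dict that the camera call returned (one of the last four; its "shot" number tells which), for a name from the list of things; names that differ only in an ending like _2 or _b are one class to them, and where a whole thing is asked for, a point or a joint stands for the part that bears it (a point fixed in the world has none). Each returns a list of dicts, best first, with "conf" (0 to 1); they miss things now and then, are a little off and sometimes report something else, mostly with a low value. They report only what shows in the picture. A call takes as long as a camera call.
- look_for(query, picture): "position" ([column, row] in pixels, amid what is visible of it).
- silhouettes(query, picture): "pixels" (384x512 bool, what is visible of it) and "position" ([column, row] in pixels, amid what is visible of it).
- mark_of(query, picture): "position" ([column, row] in pixels: a listed point, or the origin of a listed thing).
The state is a dict: "t": time; "joint_positions": joint angles; "qd": joint speeds; "joint_efforts": joint torques, N m; "tool_pos": TCP position; "orientation": TCP orientation; "wrist_force": force on the tool from outside, world axes, zero at the start; "moment": the same for the moment, N m; "opening": finger opening in m; "grip_force": force on a finger pad.
Only numpy, scipy, OpenCV 4.12 (cv2) and the standard library are available. Lean on these libraries where they do the work, as an engineer would, in place of code of your own. Each camera call takes 0.05 s, during which the arm holds its last target. There are 200 camera calls.

## Working session

There is one attempt and no reset: what is moved stays moved. The work goes in short steps, Python scripts to look and compute and a tool call to move; the robot and the scene stay as the last step left them, time stands still between calls to the robot, and variables do not carry over. Pictures are saved under pics/ and viewed, at most 10 in all, crops included, and the job is handed in when it is done.

Besides the shell and the picture viewer there is one more tool, called after "Call:" by a JSON object that holds its "name" and its "arguments". apply_moves: Moves the arm, as the interface text tells. Shifts and turns lie within -1 to 1; 1 stands for 0.6 m of shift or pi rad of turn. Its arguments: {"type":"object","properties":{"plan":{"type":"array","items":{"type":"number"}},"hand":{"type":"number"}},"required":["plan"]}

```bash
mkdir -p pics; cat > h.py <<'E'
import numpy as np,cv2
from bench import *
def ray(f,p):
    K,R,t=map(np.array,(f["K"],f["R"],f["t"]))
    d=R.T@np.linalg.inv(K)@np.array([p[0],p[1],1.]); return -R.T@t,d/np.linalg.norm(d)
def onz(f,p,z):
    c,d=ray(f,p); return c+d*(z-c[2])/d[2]
def tri(f,p,g,q):
    a,u=ray(f,p);b,v=ray(g,q)
    s=np.linalg.lstsq(np.c_[u,-v],b-a,rcond=None)[0]
    P,Q=a+u*s[0],b+v*s[1]; return (P+Q)/2,np.linalg.norm(P-Q)
def proj(f,X):
    c=np.array(f["R"])@X+np.array(f["t"]);c=np.array(f["K"])@c;return c[:2]/c[2]
E
python3 - <<'E'
from h import *
np.set_printoptions(precision=4,suppress=True)
s=state();print(s)
print(nose_length if not callable(nose_length) else nose_length())
F=[grab_frame(n) for n in("scene","top")]
M={}
for n,f in zip(("scene","top"),F):
    cv2.imwrite(f"pics/{n}.png",f["pixels"][...,::-1])
    print(n,-np.array(f["R"]).T@np.array(f["t"]))
    for q in("chest","chest_lid_hinge","stay_knob","cup"):
        r=mark_of(q,f);print(q,[(np.round(a["position"],1),round(a["conf"],2)) for a in r][:3]);
        if r: M.setdefault(q,[]).append(r[0]["position"])
for q,v in M.items():
    if len(v)==2: print(q,tri(F[0],v[0],F[1],v[1]))
E
```

```text
{'t': 0.0, 'joint_positions': array([ 1.1445,  0.3076,  1.5077, -0.    ,  1.3284, -0.0735]), 'qd': array([ 0.0005, -0.0009,  0.0007,  0.0003, -0.001 ,  0.0023]), 'joint_efforts': array([  0.0007, -45.7551, -25.1924,  -0.    ,   0.0129,  -0.    ]), 'tool_pos': array([0.1985, 0.5391, 0.303 ]), 'orientation': array([ 0.1755,  0.9845, -0.001 , -0.0002]), 'wrist_force': array([-0.0336,  0.3227,  0.0731]), 'moment': array([ 0.0381, -0.0133, -0.0159]), 'grip_force': 0.0, 'opening': 0.08536781924511662}
0.0726
scene [0.9554 0.3821 0.4234]
chest [(array([312.4, 240.6]), 0.59)]
chest_lid_hinge []
stay_knob [(array([264.4, 238.4]), 0.78)]
cup [(array([234.7, 198.4]), 0.96)]
top [ 0.3552 -0.0395  0.8627]
chest [(array([210.5, 203.5]), 0.67)]
chest_lid_hinge [(array([158.8, 187.5]), 0.85)]
stay_knob [(array([215.2, 127.5]), 0.96)]
cup [(array([312.2, 211.8]), 0.75)]
chest (array([0.5115, 0.0759, 0.0011]), np.float64(0.0017765953471575037))
stay_knob (array([0.6418, 0.0816, 0.0794]), np.float64(0.006387945714442634))
cup (array([ 0.5272, -0.1237,  0.0076]), np.float64(0.004769764876959442))
```

View pics/scene.png

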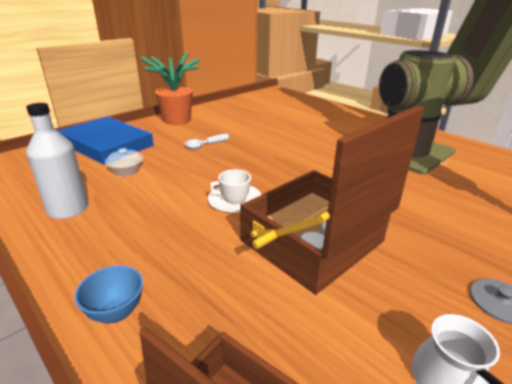

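View pics/top.png

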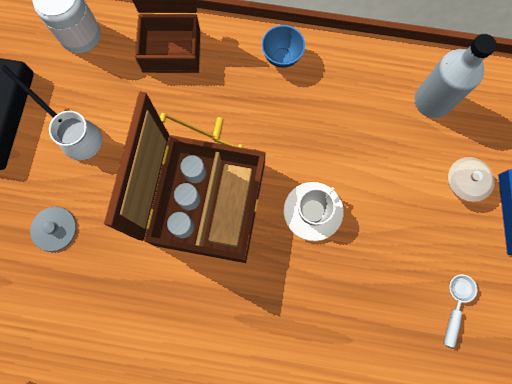

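The scene view shows the brass stay with its knob near (262,238). In the top view the rim corners are about (265,152), (246,261), (148,242) and (174,137), the knob is at (218,128), and the cup sits at (314,207) on the -y side.

```bash
python3 - <<'E'
from h import *
np.set_printoptions(precision=4,suppress=True)
f=grab_frame("top")
P=[onz(f,p,.08)[:2] for p in[(265,152),(246,261),(148,242),(174,137)]];P=np.array(P);print(P)
print("centre",P.mean(0))
for a,b in((1,0),(2,3)):
    d=P[b]-P[a];print(np.linalg.norm(d),np.arctan2(d[1],d[0]))
for a,b in((1,2),(0,3)):
    d=P[b]-P[a];print(np.linalg.norm(d),np.arctan2(-d[0],d[1]))
print("knob z76",onz(f,(215.2,127.5),.076),"hinge",onz(f,(158.8,187.5),.08))
# silhouette-based check: fit template of chest to lid top edge
for q in("chest","chest_lid","stay_knob"):
    s=silhouettes(q,f)
    if s: print(q,s[0]["conf"],s[0]["pixels"].sum(),cv2.minAreaRect(np.argwhere(s[0]["pixels"])[:,::-1].astype(np.float32)))
c=cv2.resize(f["pixels"][90:280,90:290],None,fx=3,fy=3,interpolation=cv2.INTER_CUBIC)
cv2.imwrite("pics/c1.png",c[...,::-1])
E
```

```text
[[ 0.6074 -0.0148]
 [ 0.4068 -0.0134]
 [ 0.4116  0.1612]
 [ 0.6089  0.1556]]
centre [0.5087 0.0722]
0.20057147726327182 -0.0070127291755624115
0.19732136942277614 -0.028288090947387448
0.17459493310342197 -0.027394317788871643
0.17036110716706238 -0.00855951301868353
knob z76 [0.6409 0.0846 0.076 ] hinge [0.5105 0.1631 0.08  ]
chest 0.8 17290 ((190.85125732421875, 180.00035095214844), (148.22242736816406, 145.97860717773438), 15.124006271362305)
chest_lid 0.92 5307 ((139.78927612304688, 165.31658935546875), (42.54173278808594, 144.08590698242188), 14.470293045043945)
stay_knob 0.95 386 ((203.1569061279297, 122.00337219238281), (73.80863189697266, 23.762563705444336), 26.003341674804688)
```

View pics/c1.png

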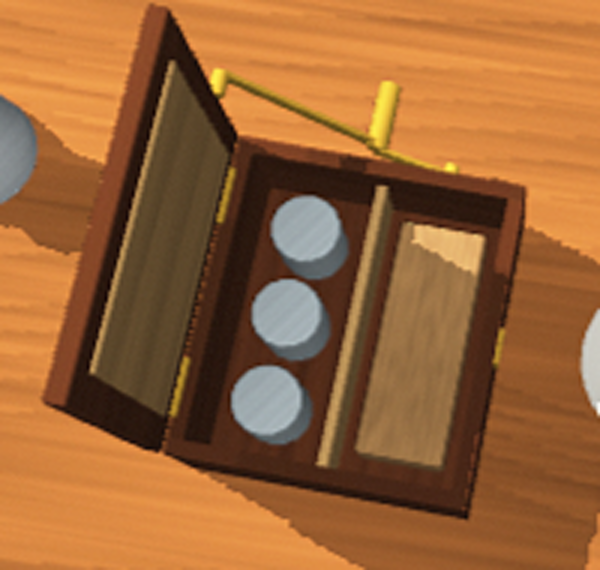

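Call:
{"name": "apply_moves", "arguments": {"plan": [0,0,-0.075,-0.055,0,0,-0.075,-0.054,-0.062,-0.0645,0,0,-0.062,-0.0645,0,0,-0.062,-0.0645,0,0,-0.062,-0.0645,0,0,-0.062,-0.0645,0,0,-0.062,-0.0645,0,0,-0.062,-0.0645,0,0,-0.062,-0.0645,0,0], "hand": -1}}

```text
t: 1.95
tool_pos: [0.4941, 0.2255, 0.3941]
orientation: [0.005, 1.0, 0.0, 0.0]
wrist_force: [0.5, 1.3, 0.7]
opening: 0.0856
grip_force: 0.0
```

Call:
{"name": "apply_moves", "arguments": {"plan": [-0.063,-0.0615,0,0,-0.063,-0.0615,0,0,-0.063,-0.0615,0,0,-0.063,-0.0615,0,0,0,0,0,0,0,0,0.085,0,0,0,0.085,0,0,0,0.085,0,0,0,0,0,0,0,0,0]}}

```text
t: 3.2
tool_pos: [0.6435, 0.0784, 0.2428]
orientation: [0.005, 1.0, 0.0, 0.001]
wrist_force: [0.4, -0.5, -0.1]
opening: 0.0849
grip_force: 0.0
```

```bash
python3 - <<'E'
from h import *
np.set_printoptions(precision=4,suppress=True)
s=state();print(s["tool_pos"],s["joint_positions"])
for n in("scene","top"):
    f=grab_frame(n)
    print(n,[(m["position"],m["conf"]) for m in mark_of("stay_knob",f)][:1])
    if n=="scene":
        g=s["tool_pos"]
        print("pred knob px",proj(f,np.array([.643,.078,.076])))
        cv2.imwrite("pics/c2.png",cv2.resize(f["pixels"][90:300,180:450],None,fx=2.8,fy=2.8,interpolation=cv2.INTER_CUBIC)[...,::-1])
E
```

```text
[0.6435 0.0784 0.2428] [ 0.056   0.4535  1.4296  0.0002  1.256  -1.5051]
scene [([264.4, 238.4], 0.81)]
pred knob px [264.2009 239.7415]
top [([215.4, 128.7], 0.72)]
```

View pics/c2.png

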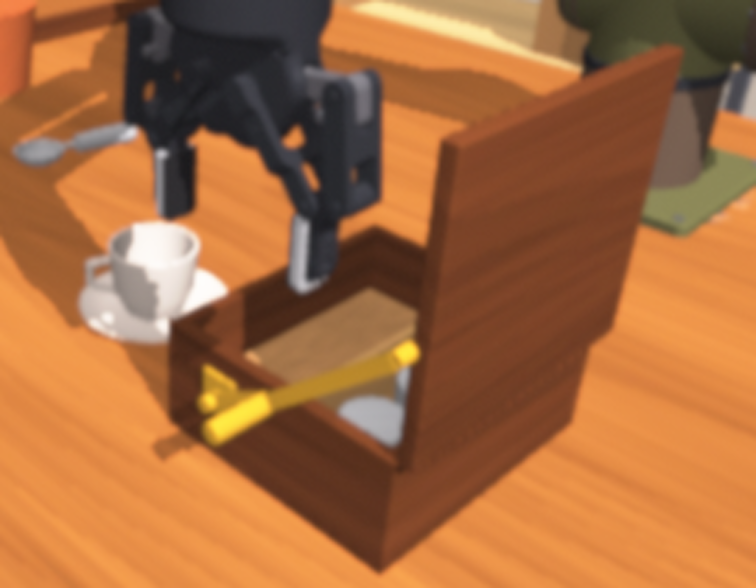

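Call:
{"name": "apply_moves", "arguments": {"plan": [0,0,0.062,0,0,0,0.062,0,0,0,0.061,0,0,0,0,0,0,0,0,0]}}

```text
t: 4.03
tool_pos: [0.6441, 0.0778, 0.1318]
orientation: [0.005, 1.0, 0.0, 0.001]
wrist_force: [0.2, 0.3, 0.6]
opening: 0.0853
grip_force: 0.0
```

Call:
{"name": "apply_moves", "arguments": {"plan": [0,0,0,0,0,0,0,0,0,0,0,0,0,0,0,0,0,0,0,0,0,0,0,0], "hand": 0.5}}

```text
t: 4.78
tool_pos: [0.6427, 0.0778, 0.1298]
orientation: [0.005, 1.0, -0.0, -0.0]
wrist_force: [0.2, -0.3, -0.1]
opening: 0.0215
grip_force: 0.0
```

No contact at 21 mm opening, so centring is within about 4 mm. Closing.

Call:
{"name": "apply_moves", "arguments": {"plan": [0,0,0,0,0,0,0,0,0,0,0,0,0,0,0,0], "hand": 1}}

```text
t: 5.28
tool_pos: [0.6427, 0.0783, 0.13]
orientation: [0.005, 1.0, 0.0, 0.0]
wrist_force: [-0.1, 4.3, 0.2]
opening: 0.0119
grip_force: 58.5
```

Call:
{"name": "apply_moves", "arguments": {"plan": [0,-0.0025,-0.0033,0,0,-0.0025,-0.0033,0,0,-0.0025,-0.0033,0,0,-0.0025,-0.0033,0,0,-0.003,-0.0033,0,0,-0.0033,-0.0033,0]}}

```text
t: 6.02
tool_pos: [0.6425, 0.0704, 0.1417]
orientation: [0.006, 1.0, 0.002, -0.0]
wrist_force: [-0.1, 11.2, -2.5]
opening: 0.0118
grip_force: 58.4
```

Call:
{"name": "apply_moves", "arguments": {"plan": [0,-0.0037,-0.0033,0,0,-0.004,-0.0033,0,0,-0.0045,-0.0033,0,0,-0.0055,-0.0033,0,0,0,0,0,0,0,0,0]}}

```text
t: 6.78
tool_pos: [0.6423, 0.0611, 0.1508]
orientation: [0.006, 1.0, 0.003, 0.0]
wrist_force: [-2.7, 12.6, 6.4]
opening: 0.0119
grip_force: 58.5
```

```bash
python3 - <<'E'
from h import *
s=state();print(s["tool_pos"],s["wrist_force"])
f=grab_frame("scene")
print([(m["position"],m["conf"]) for m in mark_of("stay_knob",f)][:1], proj(f,s["tool_pos"]-[0,0,.054]))
cv2.imwrite("pics/c3.png",cv2.resize(f["pixels"][90:300,180:450],None,fx=2.8,fy=2.8,interpolation=cv2.INTER_CUBIC)[...,::-1])
E
```

```text
[0.64232608 0.06110288 0.15076293] [-2.68302147 12.56958061  6.43149798]
[([257.2, 224.5], 0.97)] [257.02606754 223.70583751]
```

View pics/c3.png

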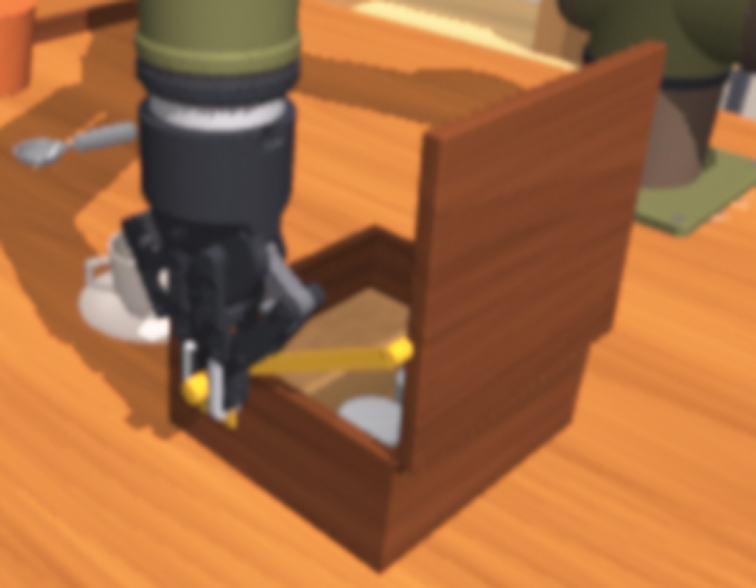

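The knob is at z≈0.097 (crop (197,388)) and the lid has tilted slightly, so the stay is past centre. Releasing and rising.

Call:
{"name": "apply_moves", "arguments": {"plan": [0,0,0,0,0,0,0,0,0,0,0,0,0,0,0,0], "hand": 0}}

```text
t: 7.38
tool_pos: [0.6425, 0.0568, 0.1495]
orientation: [0.005, 1.0, -0.0, -0.0]
wrist_force: [-0.3, 0.7, -0.2]
opening: 0.0424
grip_force: 0.0
```

Call:
{"name": "apply_moves", "arguments": {"plan": [0,0,-0.05,0,0,0,-0.09,0,0,0,-0.1,0,0,0,-0.1,0,0,0,-0.05,0,0,0,0,0]}}

```text
t: 8.12
tool_pos: [0.6437, 0.0571, 0.3874]
orientation: [0.005, 1.0, -0.0, 0.004]
wrist_force: [-0.3, 0.2, -1.0]
opening: 0.043
grip_force: 0.0
```

```bash
python3 - <<'E'
from h import *
s=state();print(s["tool_pos"],s["wrist_force"])
f=grab_frame("scene");g=grab_frame("top")
a=mark_of("stay_knob",f);b=mark_of("stay_knob",g)
print(a[:1],b[:1])
if a and b: print(tri(f,a[0]["position"],g,b[0]["position"]))
E
```

```text
[0.64366632 0.05709516 0.38739497] [-0.29723947  0.21670086 -0.95788355]
[{'position': [257.8, 223.6], 'conf': 0.77}] [{'position': [313.6, 209.3], 'conf': 0.25}]
(array([ 0.52119303, -0.10386334, -0.04104152]), np.float64(0.062248219720882986))
```

Call:
{"name": "apply_moves", "arguments": {"plan": [0.056,0.0745,0,0,0.056,0.0745,0,0,0.056,0.0745,0,0,0.056,0.0745,0,0,0,0,0,0,0,0,0.07,0,0,0,0.07,0,0,0,0,0], "hand": 1}}

```text
t: 9.32
tool_pos: [0.508, 0.2358, 0.2952]
orientation: [0.006, 1.0, -0.002, -0.005]
wrist_force: [-0.1, 0.7, 1.3]
opening: -0.0004
grip_force: 0.0
```

Call:
{"name": "apply_moves", "arguments": {"plan": [0,-0.04,0,0,0,-0.04,0,0,0,-0.02,0,0,0,-0.02,0,0,0,-0.015,0,0,0,0,0,0]}}

```text
t: 10.07
tool_pos: [0.5093, 0.1557, 0.2999]
orientation: [0.005, 1.0, -0.001, 0.0]
wrist_force: [-0.5, -0.7, -0.1]
opening: -0.0004
grip_force: 0.0
```

Call:
{"name": "apply_moves", "arguments": {"plan": [0,-0.022,0.003,0,0,-0.022,0.005,0,0,-0.022,0.008,0]}}

```text
t: 10.45
tool_pos: [0.5084, 0.1161, 0.2898]
orientation: [0.005, 1.0, -0.0, -0.0]
wrist_force: [0.1, 2.5, -0.7]
opening: 0.0002
grip_force: 1.2
```

```bash
python3 - <<'E'
from h import *
s=state();print(s["tool_pos"],s["wrist_force"])
f=grab_frame("scene")
cv2.imwrite("pics/c4.png",cv2.resize(f["pixels"][50:300,180:450],None,fx=2.2,fy=2.2,interpolation=cv2.INTER_CUBIC)[...,::-1])
E
```

```text
[0.50843513 0.11609007 0.28978553] [ 0.0774227   2.48453906 -0.65728016]
```

View pics/c4.png

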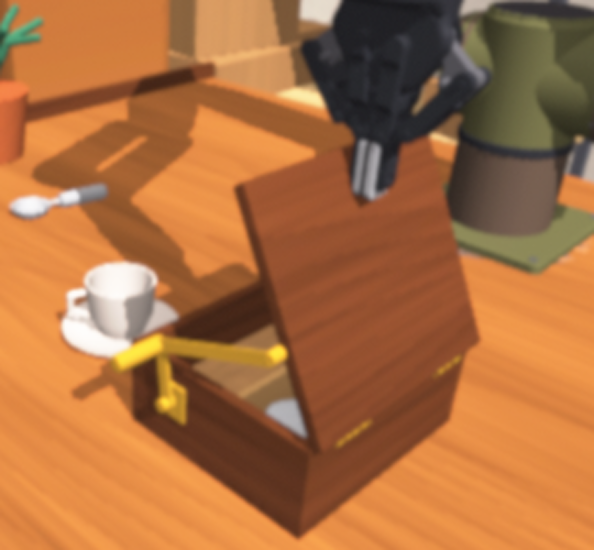

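The lid is leaning at about 0.5 rad, pushed by the closed fingertips near its free edge at (370,190), and the stay is unlocked. I'll continue along the arc.

Call:
{"name": "apply_moves", "arguments": {"plan": [0,-0.0217,0.0125,0,0,-0.0217,0.0125,0,0,-0.0188,0.0165,0,0,-0.0188,0.0165,0,0,-0.0153,0.02,0,0,-0.0153,0.02,0,0,-0.0108,0.0225,0,0,-0.0108,0.0225,0,0,0,0,0]}}

```text
t: 11.62
tool_pos: [0.5068, 0.0367, 0.2026]
orientation: [0.005, 1.0, 0.0, -0.002]
wrist_force: [-0.7, 0.7, 0.6]
opening: 0.0003
grip_force: 0.0
```

Call:
{"name": "apply_moves", "arguments": {"plan": [0,-0.003,0.012,0,0,-0.003,0.012,0,0,-0.002,0.012,0,0,-0.001,0.012,0,0,0,0.008,0,0,0,0.006,0,0,0,0,0]}}

```text
t: 12.5
tool_pos: [0.5076, 0.0318, 0.1667]
orientation: [0.005, 1.0, 0.0, -0.0]
wrist_force: [0.2, -0.1, 0.3]
opening: 0.0002
grip_force: 0.0
```

Call:
{"name": "apply_moves", "arguments": {"plan": [0,0,0.002,0,0,0,0.0015,0,0,0,0,0]}}

```text
t: 12.88
tool_pos: [0.5078, 0.0317, 0.165]
orientation: [0.005, 1.0, 0.0, 0.0]
wrist_force: [-0.6, 0.2, 1.1]
opening: -0.0001
grip_force: 0.0
```

Call:
{"name": "apply_moves", "arguments": {"plan": [0,0,0.002,0,0,0,0.001,0,0,0,0,0]}}

```text
t: 13.25
tool_pos: [0.5079, 0.0317, 0.1646]
orientation: [0.005, 1.0, -0.0, 0.0]
wrist_force: [-3.3, -0.3, 11.0]
opening: -0.0
grip_force: 5.7
```

Firm contact at 11 N with the lid down on the rim. Retracting and checking.

Call:
{"name": "apply_moves", "arguments": {"plan": [0,0,-0.02,0,0,0,-0.06,0,0,0,-0.09,0,0,0,-0.09,0,0,0,0,0,0,0,0,0]}}

```text
t: 14.0
tool_pos: [0.5075, 0.0317, 0.3193]
orientation: [0.005, 1.0, 0.0, 0.0]
wrist_force: [-0.3, 0.7, -0.6]
opening: -0.0001
grip_force: 0.0
```

```bash
python3 - <<'E'
from h import *
s=state();print(s["tool_pos"],s["wrist_force"])
f=grab_frame("scene")
cv2.imwrite("pics/c5.png",cv2.resize(f["pixels"][50:300,180:450],None,fx=2.2,fy=2.2,interpolation=cv2.INTER_CUBIC)[...,::-1])
E
```

```text
[0.50750677 0.03165151 0.31925935] [-0.30301056  0.68806143 -0.56092302]
```

View pics/c5.png

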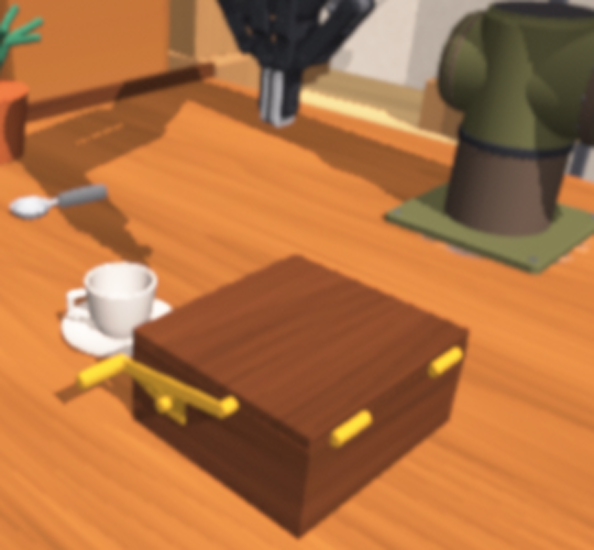

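The lid lies flat on the rim, the cup stands on its saucer at (120,300), and the gripper is clear.

```bash
python3 -c "from bench import *;print(finish_job())"
```

```text
the job is handed in; nothing more can be done
None
```

The stay's knee was lifted past centre, the lid was lowered gently until it lay flat on the rim, the cup still stands on its saucer, and the job is handed in (no verdict was returned).

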